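# Hold a terminal module in the vacant panel cut-out

## Task

Take the loose terminal module off the bench, lower it foot first through the one vacant cut-out in the grey panel, and hold it there upright, its top level with the tops of the two modules already fitted, so that it can be screwed to its brackets from underneath. Nothing below carries it: finish while still holding it in the gripper, without jamming it hard against the panel, and leave the regulator, the screwdriver and the screw tray where they are.

Things in the scene. Friction and masses are not known exactly. Their poses are not given: they have to be found in the camera images.
- module_mid (a point): Centre of the loose terminal module: a pale-grey plastic block 80 mm long (its x), 22 mm wide (its y), 105 mm tall (its z, up), six pairs of screw heads on top, about 0.16 kg, the same both ways round. It stands on its foot on the bench, centre 52.5 mm up. Flat sides: grip across the 22 mm, near the top (only the upper 55 mm end above the panel). The lowest 8 mm taper in by 3.5 mm on every side.
- module_foot (a point): Centre of the underside of the loose module, 52.5 mm below its centre; same axes.
- module_top (a point): Centre of the top face of the loose module, 52.5 mm above its centre; same axes.
- panel: Fixed grey metal box, 210 mm (its x) by 330 mm (its y); level top plate 6 mm thick, upper face 110 mm above the bench, empty below. Origin: centre of its base, on the bench; z up. Three cut-outs through the plate, 82 mm (along x) by 24 mm, 2 mm larger than the module each way (1 mm play a side). Two are filled by fitted modules, one is vacant: which one differs from start to start.
- cutout_a (a point): Centre of the first cut-out, at the level of the panel's upper face: 105 mm from the panel's centre towards its -y; axes as the panel's.
- cutout_b (a point): Centre of the middle cut-out, at the level of the panel's upper face, at the panel's centre; axes as the panel's.
- cutout_c (a point): Centre of the third cut-out, at the level of the panel's upper face: 85 mm from the panel's centre towards its +y; axes as the panel's.
- fitted_1_top (a point): Centre of the top face of one fitted module, of the same shape as the loose one, fixed in one of the cut-outs; its top is 55 mm above the panel's upper face (165 mm above the bench).
- fitted_2_top (a point): Centre of the top face of the other fitted module, fixed in another cut-out, likewise 55 mm above the panel's upper face.
- regulator_mid (a point): Bystander: a loose air-pressure regulator with a round gauge and a black knob, standing upright, 98 mm tall, 42 mm square (66 mm across its ports); point half-way up.
- driver: Bystander: a loose screwdriver with a black handle, 190 mm long, lying on the bench; origin under its middle, on the bench; its x runs from handle to tip.
- screw_tray: Bystander: a loose open grey tray of screws, 85 by 62 mm, 28 mm high; origin at the centre of its underside.

How it is judged (in metres and radians):
On the way, in this order (a step that is already met when the one before it is completed fails the run):
1. the loose module has been lifted, its foot higher than the panel's upper face (z of module_foot in the frame of panel above 0.115 m), for 0.1 s.
2. the module's foot has gone down through a cut-out (z of module_foot in the frame of panel below 0.098 m and (horizontal distance between module_mid and cutout_a below 0.008 m or horizontal distance between module_mid and cutout_b below 0.008 m or horizontal distance between module_mid and cutout_c below 0.008 m)), for 0.1 s.
At the end, for the whole second after the job is handed in: The module stands in the vacant cut-out (centre within 6 mm of the cut-out's centre, upright and square to it within 0.08 rad), its top within 5 mm of the level of the fitted modules' tops, still and held by the fingers (more than 3 N), pressing on the panel with less than 15 N ((horizontal distance between module_mid and cutout_a below 0.006 m or horizontal distance between module_mid and cutout_b below 0.006 m or horizontal distance between module_mid and cutout_c below 0.006 m) and z of module_top in the frame of panel between 0.16 and 0.17 m and angle between module_mid's own z axis and vertical below 0.08 rad and angle between the x axis of module_mid and the x axis of panel, either way round below 0.08 rad and contact force between the fingers and module above 3 N and contact force between module and panel below 15 N and linear speed of module below 0.02 m/s); the arm keeps its last pose, push and grip.
It fails at once if the module is rammed against the panel (over 60 N) (contact force between module and panel above 60 N).
It fails at once if the regulator is moved by more than 30 mm (distance of regulator_mid from where it was at the start of the episode above 0.03 m).
It fails at once if the screwdriver is moved by more than 30 mm (distance of driver from where it was at the start of the episode above 0.03 m).
It fails at once if the screw tray is moved by more than 30 mm (distance of screw_tray from where it was at the start of the episode above 0.03 m).
It also fails if it takes over 45 s, if anything falls off the work surface, if the arm or the gripper's body presses on something with over 40 N, if the wrist force passes 120 N, or if a joint passes its speed limit or range.

## Robot

A 6-joint arm with a two-finger parallel gripper is mounted at the origin on the work surface. World frame = base frame: x ahead of the robot, y to its left, z up, the work surface at z = 0. Lengths are in m, angles in degrees, forces in N, time in s.
With the tool pointing down it reaches from about 0.375 to 0.9 m from the base axis. Payload 3.1 kg.
Tool frame: the origin (TCP) lies at the very end of the fingers, on their centre line; the grasp point (between the pads) lies 19 mm behind it; z points along the fingers, y is the line along which they close (so a half turn about z gives the same grasp; the last joint's range is limited). The gripper opens to 87 mm and grips with 3 to 60 N. Pads are 19 mm wide; open, the fingers measure 117 mm over their backs; the gripper's body (75 mm by 190 mm) begins 51 mm behind the grasp point.
Start: joints at [59.96, 30.224, 82.088, -0, 67.689, -10.227], TCP at [0.212, 0.588, 0.223] pointing down, gripper open.
Joint ranges: [-176.69, 176.69], [-43.24, 126.21], [12.49, 139.97], [-82, 262], [0, 151.66], [-163.58, 163.58]. Speed limits (degrees/s): [159.86, 159.86, 180, 180, 180, 180].

## Interface

Orientations are given as a 3x3 rotation matrix whose columns are the frame's x, y, z axes.
In Python, from rig import bot, imaging gives the robot as it stands.
- The arm moves only by the tool drive_tool, never from a script. Its argument "deltas" is text: rows parted by semicolons, each of 5 numbers parted by spaces: the finger opening in mm, from 0 to 87, then the shift along the world's x, y, z in mm, then the turn about the world's z in rad. In form: jaw dx dy dz twist; .... A call has 1 to 12 rows; each row is the pose to reach, as a shift and turn from the pose commanded when the call began; what a row does not reach only later rows make up. A row lasts 1/10 s, in which the tool goes at most 50 mm and 8.59 degrees, less where a joint would pass 70% of its speed; a pose out of reach is approached as far as the arm can. A call with a gripper value outside its range is refused whole. The fingers move at their own pace and stop on an object; the grip force is fixed at half the most. Time passes only in rows, so rows that repeat a pose let the fingers close. It gives the time, the measured TCP pose, the force, the opening and the grip force at its end, in the units of the state.
- bot.read_state(): the state, without advancing time (a new reading comes with each control period).
- imaging.capture(name): name is "scene" or "top"; returns the picture (480x640x3 uint8, red, green, blue); there is no depth.
- imaging.camera_model(name): a dict with "fx", "fy", "cx", "cy" (pixels), "T" (4x4, takes a point from camera to world coordinates). Camera axes: x right, y down, z forward; pixel columns grow to the right and rows downward; lengths in m; the calibration is good to about 2 mm. A picture is of the moment at which its call begins. camera_model takes no time and is no camera call.
- bot.hand_in(): hands the job in; it is judged then, once.
The state is a dict: "time_s": time; "joint_positions": joint angles; "qvel": joint speeds; "tau": joint torques, N m; "position": TCP position; "tcp_rot": TCP orientation; "force": force on the tool from outside, world axes, zero at the start; "moment": the same for the moment, N m; "opening": opening from 0.0 (shut) to 1.0 (fully open); "grasp_force": force on a finger pad.
Only numpy, scipy, OpenCV 4.12 (cv2) and the standard library are available. Lean on these libraries where they do the work, as an engineer would, in place of code of your own. Each camera call takes 0.05 s, during which the arm holds its last target. There are 200 camera calls.

## Working session

There is one attempt and no reset: what is moved stays moved. The work goes in short steps, Python scripts to look and compute and a tool call to move; the robot and the scene stay as the last step left them, time stands still between calls to the robot, and variables do not carry over. Pictures are saved under pics/ and viewed, at most 10 in all, crops included, and the job is handed in when it is done.

Besides the shell and the picture viewer there is one more tool, called by a JSON object that holds its "op" and its "data", one argument or row to a line. drive_tool: Moves the arm, as the interface text tells. Its arguments: {"type":"object","properties":{"deltas":{"type":"string"}},"required":["deltas"]}

```bash
mkdir -p pics
cat > h.py <<'E'
from rig import bot, imaging
import numpy as np, cv2
def snap(name,fn,crop=None,s=1):
    im=imaging.capture(name)[:,:,::-1]
    if crop: x0,y0,x1,y1=crop; im=im[y0:y1,x0:x1]
    if s!=1: im=cv2.resize(im,None,fx=s,fy=s,interpolation=cv2.INTER_CUBIC)
    cv2.imwrite('pics/'+fn,im)
def toz(name,px,z):
    m=imaging.camera_model(name);T=np.array(m['T'])
    px=np.atleast_2d(px).astype(float)
    d=np.c_[(px[:,0]-m['cx'])/m['fx'],(px[:,1]-m['cy'])/m['fy'],np.ones(len(px))]@T[:3,:3].T
    o=T[:3,3]
    return o+d*((z-o[2])/d[:,2])[:,None]
def proj(name,P):
    m=imaging.camera_model(name);T=np.linalg.inv(np.array(m['T']))
    q=np.atleast_2d(P)@T[:3,:3].T+T[:3,3]
    return np.c_[q[:,0]/q[:,2]*m['fx']+m['cx'],q[:,1]/q[:,2]*m['fy']+m['cy']]
E
python3 - <<'E'
from h import *
snap('top','t1.png');snap('scene','s1.png')
for n in('top','scene'):print(imaging.camera_model(n))
s=bot.read_state();print(s['time_s'],s['tcp_rot'],s['opening'],s['position'])
E
```

```text
{'fx': 478.5542807809788, 'fy': 478.5542807809788, 'cx': 323.9971515554289, 'cy': 230.44692303737375, 'T': array([[ 0.00618077, -0.99842226,  0.05581033,  0.43230441],
       [-0.99997904, -0.00606345,  0.00227125,  0.04000951],
       [-0.00192926, -0.0558232 , -0.99843881,  1.12167031],
       [ 0.        ,  0.        ,  0.        ,  1.        ]])}
{'fx': 503.494954241713, 'fy': 503.494954241713, 'cx': 322.6941988241853, 'cy': 233.5541879792962, 'T': array([[ 0.45736992,  0.55068786, -0.69825184,  1.45263947],
       [ 0.88921393, -0.29252459,  0.35174983, -0.4256301 ],
       [-0.01055147, -0.78177506, -0.62347127,  0.98215193],
       [ 0.        ,  0.        ,  0.        ,  1.        ]])}
0.1 [[-9.40810194e-01  3.38932335e-01 -1.02519008e-03]
 [ 3.38933674e-01  9.40808680e-01 -1.72966395e-03]
 [ 3.78268689e-04 -1.97475692e-03 -9.99997979e-01]] 1.0007715906878332 [0.21145808 0.58741489 0.22167699]
```

View pics/t1.png

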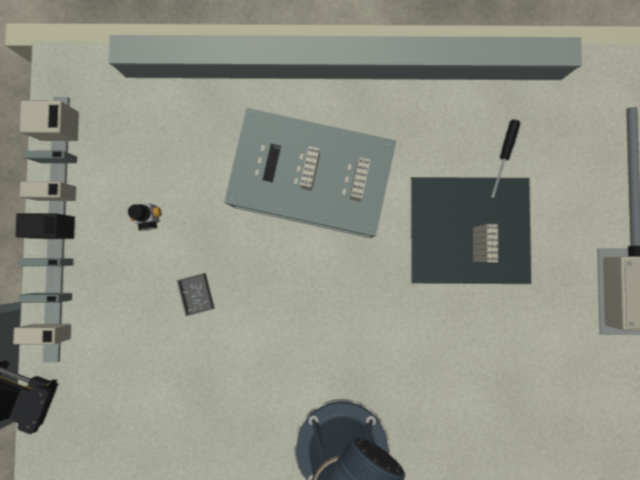

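View pics/s1.png

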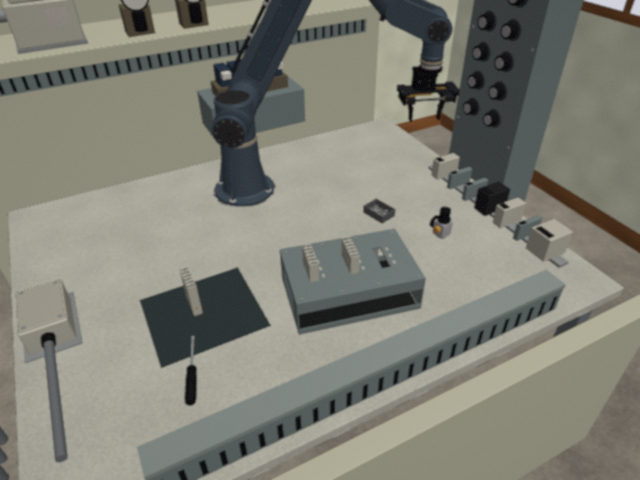

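The top view shows the vacant cut-out at about (271,163), the fitted modules at (311,168) and (360,178), and the loose module at about (490,243). The 40:50 px spacing makes the vacant one cutout_c. I'll enlarge both areas.

Run:
```python
from h import *
snap('top','t2.png',(220,100,400,240),4.4);snap('top','t3.png',(440,195,540,270),8)
```

```text
(no output)
```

View pics/t2.png

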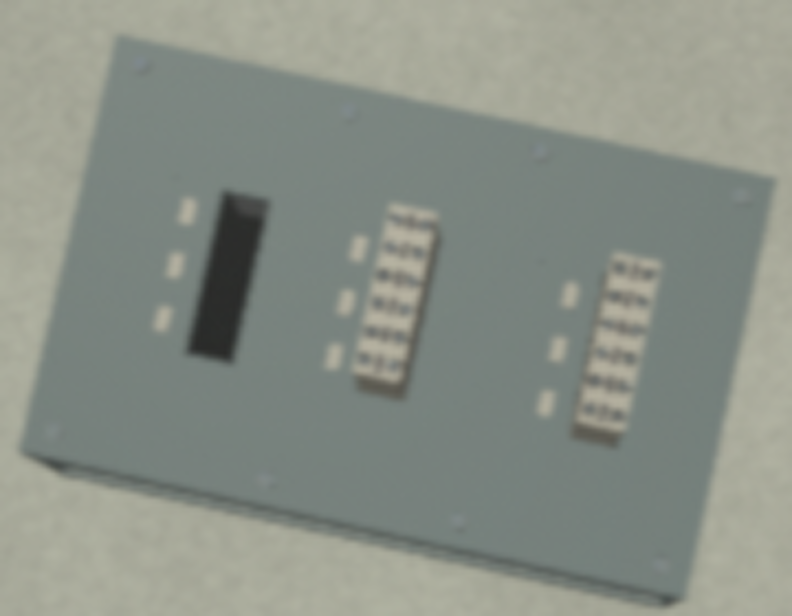

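View pics/t3.png

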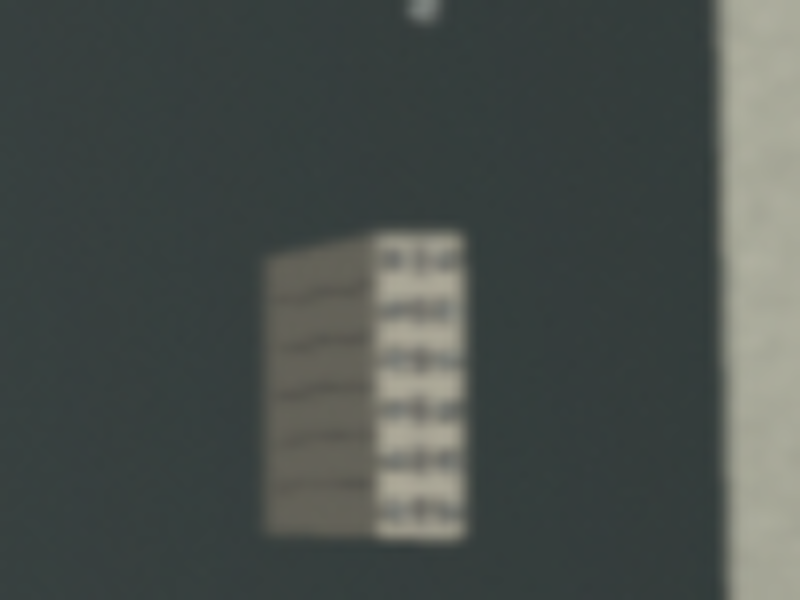

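Crop t2: the vacant cut-out's corners are about (222,191),(269,200),(233,362),(187,353), and the panel corners and fitted tops are clear. Crop t3: the loose module's top face is at (374,231),(464,231),(467,541),(375,538), nearly aligned with the world x axis.

```bash
cat > m.py <<'E'
from h import *
from scipy.optimize import least_squares
def full(p,x0,y0,s): return (np.array(p,float)+.5)/s-.5+[x0,y0]
def rect(cx,cy,a,b): # order: image TL,TR,BR,BL : +x+y, +x-y, -x-y, -x+y
    return np.array([[cx+a,cy+b],[cx+a,cy-b],[cx-a,cy-b],[cx-a,cy+b]])
E
python3 - <<'E'
from m import *
V=[(222,191),(269,200),(233,362),(187,353)];P=[(117,36),(777,180),(685,602),(20,453)]
M=[(390,204),(440,213),(403,385),(352,376)];R=[(613,252),(662,262),(622,432),(575,423)]
f=lambda p:full(p,220,100,4.4)
px=np.vstack([f(V),f(P),f(M),f(R)])
loc=np.vstack([rect(0,.085,.041,.012),rect(0,0,.105,.165),rect(0,0,.04,.011),rect(0,-.105,.04,.011)])
z=np.r_[[.11]*8,[.165]*8]
W=np.vstack([toz('top',a,b) for a,b in zip(px,z)])[:,:2]
def fit(loc,W):
    def r(q):
        c,s=np.cos(q[2]),np.sin(q[2]);return (loc@np.array([[c,s],[-s,c]])+q[:2]-W).ravel()
    o=least_squares(r,[W[:,0].mean(),W[:,1].mean(),0]);return o.x,(o.fun.reshape(-1,2)*1e3).round(1)
q,e=fit(loc,W);print('panel',q,np.degrees(q[2]));print(e.tolist())
c,s=np.cos(q[2]),np.sin(q[2]);print('cutC',q[0]-s*.085,q[1]+c*.085)
print('vac only',fit(rect(0,0,.041,.012),W[:4])[0]); print('P',fit(loc[4:8],W[4:8])[0])
L=full([(374,231),(464,231),(467,541),(375,538)],440,195,8)
WL=toz('top',L,.105)[:,:2];print('loose',*fit(rect(0,0,.04,.011),WL))
E
```

```text
panel [ 0.61512314  0.07232158 -0.21272704] -12.188361600987998
[[0.2, -0.4], [-0.6, -0.9], [-1.3, -0.2], [-0.5, 1.0], [0.8, 0.3], [0.5, -0.2], [0.8, -0.5], [0.4, 0.9], [-0.1, -0.5], [-0.7, 1.0], [0.7, 1.5], [1.4, -0.3], [-0.6, -0.6], [-0.7, 0.4], [-0.4, -0.9], [0.2, -0.9]]
cutC 0.6330688761092735 0.15540558137221655
vac only [ 0.63362725  0.15552575 -0.20060919]
P [ 0.61449636  0.07217427 -0.21307614]
loose [ 0.46529611 -0.3146863  -0.00718823] [[-0.8 -1. ]
 [-1.1  1. ]
 [ 1.2  1.2]
 [ 0.7 -1.2]]
```

{"op": "drive_tool", "data": {
  "deltas": "87 240 -390 20 0.34;87 240 -390 20 0.34;87 240 -390 20 0.34;87 240 -390 20 0.34;87 240 -390 20 0.34;87 240 -390 20 0.34;87 240 -390 20 0.34;87 240 -390 20 0.34;87 240 -390 20 0.34;87 240 -390 20 0.34"
}}

```text
time_s: 1.2
position: [0.4549, 0.1942, 0.243]
tcp_rot: [[-1.0, 0.011, 0.003], [0.011, 1.0, -0.001], [-0.003, -0.001, -1.0]]
force: [-0.9, 0.7, -0.4]
opening: 0.997
grasp_force: 0.0
```

{"op": "drive_tool", "data": {
  "deltas": "87 14 -512 -20 0;87 14 -512 -20 0;87 14 -512 -20 0;87 14 -512 -20 0;87 14 -512 -20 0;87 14 -512 -20 0;87 14 -512 -20 0;87 14 -512 -20 0;87 14 -512 -20 0;87 14 -512 -20 0;87 14 -512 -20 0;87 14 -512 -20 0"
}}

```text
time_s: 2.4
position: [0.4658, -0.3155, 0.222]
tcp_rot: [[-1.0, 0.009, -0.0], [0.009, 1.0, 0.0], [0.0, 0.0, -1.0]]
force: [0.8, -0.0, -0.5]
opening: 0.996
grasp_force: 0.0
```

{"op": "drive_tool", "data": {
  "deltas": "87 0 0 -50 0;87 0 0 -90 0;87 0 0 -120 0;87 0 0 -140 0;87 0 0 -152 0;87 0 0 -152 0;87 0 0 -152 0"
}}

```text
time_s: 3.1
position: [0.4664, -0.3133, 0.0713]
tcp_rot: [[-1.0, 0.005, 0.001], [0.005, 1.0, -0.0], [-0.001, -0.0, -1.0]]
force: [-1.3, -0.5, 0.3]
opening: 1.0
grasp_force: 0.0
```

{"op": "drive_tool", "data": {
  "deltas": "40 0 0 0 0;40 0 0 0 0;40 0 0 0 0;30 0 0 0 0;10 0 0 0 0;10 0 0 0 0;10 0 0 0 0;10 0 0 0 0;10 0 0 0 0;10 0 0 0 0"
}}

```text
time_s: 4.1
position: [0.4658, -0.314, 0.0705]
tcp_rot: [[-1.0, 0.006, -0.0], [0.006, 1.0, 0.0], [0.0, 0.0, -1.0]]
force: [1.0, 0.6, -0.2]
opening: 0.253
grasp_force: 30.0
```

{"op": "drive_tool", "data": {
  "deltas": "10 0 0 20 0;10 0 0 50 0;10 0 0 90 0;10 0 0 130 0;10 0 0 170 0;10 0 0 200 0;10 0 0 205 0;10 0 0 205 0"
}}

```text
time_s: 4.9
position: [0.4657, -0.3139, 0.2757]
tcp_rot: [[-1.0, 0.006, 0.001], [0.006, 1.0, -0.001], [-0.001, -0.001, -1.0]]
force: [-0.4, -0.1, -2.5]
opening: 0.247
grasp_force: 30.0
```

{"op": "drive_tool", "data": {
  "deltas": "10 13 36 0 0;10 28 80 0 -0.03;10 44 124 0 -0.06;10 60 168 0 -0.09;10 76 212 0 -0.12;10 92 256 0 -0.15;10 108 300 0 -0.18;10 124 344 0 -0.207;10 140 388 0 -0.207;10 155 432 0 -0.207;10 165 462 0 -0.207;10 168 470 0 -0.207"
}}

```text
time_s: 6.1
position: [0.6327, 0.1597, 0.2716]
tcp_rot: [[-0.978, 0.207, -0.006], [0.207, 0.978, 0.001], [0.006, -0.0, -1.0]]
force: [0.4, -0.3, -1.5]
opening: 0.251
grasp_force: 30.0
```

{"op": "drive_tool", "data": {
  "deltas": "10 0 0 -20 0;10 0 0 -40 0;10 0 0 -60 0;10 0 0 -70 0;10 0 0 -70 0;10 0 0 -70 0"
}}

```text
time_s: 6.7
position: [0.6338, 0.1555, 0.2052]
tcp_rot: [[-0.977, 0.212, -0.001], [0.212, 0.977, -0.0], [0.001, -0.0, -1.0]]
force: [0.2, 0.3, -0.6]
opening: 0.249
grasp_force: 30.0
```

Run:
```python
from h import *
s=bot.read_state();print(s['position'],s['tcp_rot'],s['force'])
snap('top','t4.png',(220,100,400,240),4.4);snap('scene','s2.png',(280,180,460,315),4.4)
```

```text
[0.63378568 0.15547051 0.20515828] [[-9.77316902e-01  2.11780364e-01 -8.65899569e-04]
 [ 2.11780624e-01  9.77317205e-01 -2.19220671e-04]
 [ 7.99831913e-04 -3.97628818e-04 -9.99999601e-01]] [ 0.19207758  0.26853516 -0.62447984]
```

View pics/t4.png

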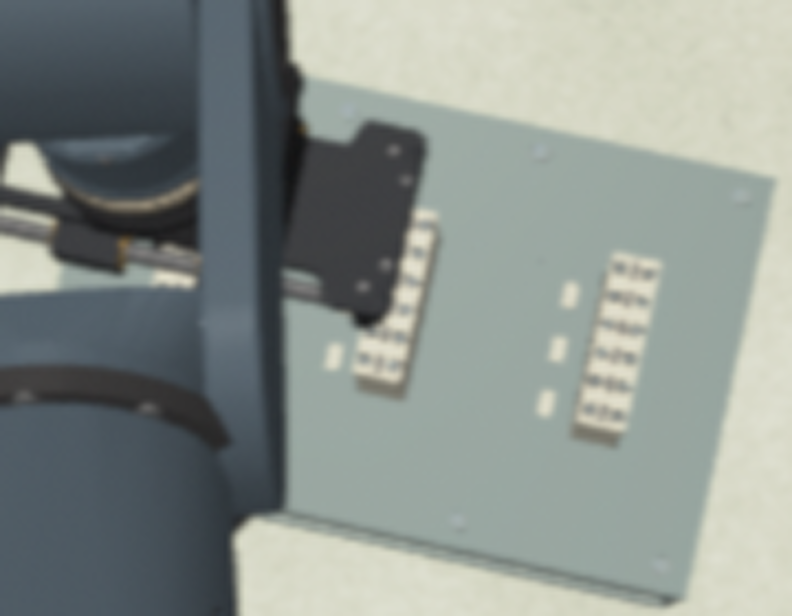

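View pics/s2.png

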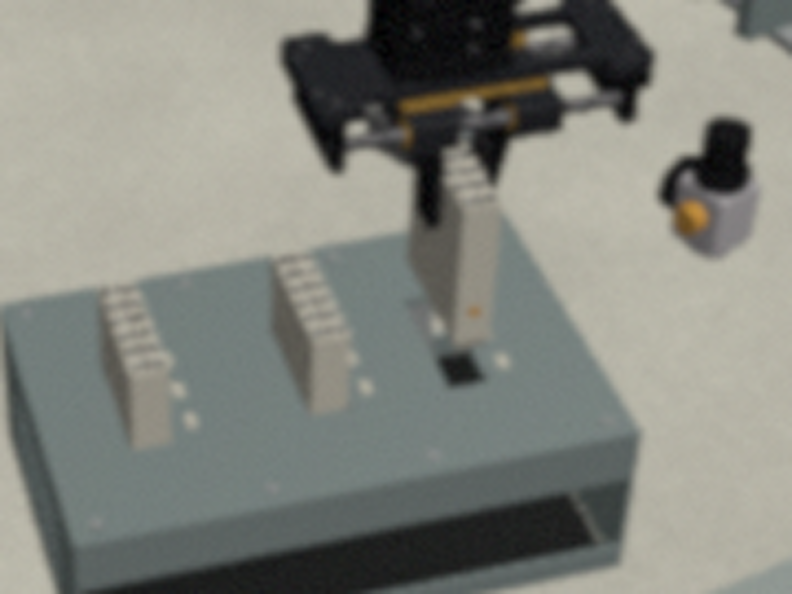

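The module is centred over the vacant cut-out, with its foot about 30 mm above the panel: in s2 the foot end is at (475,345) and the hole at (460,368). I'll lower it gently and check the force.

{"op": "drive_tool", "data": {
  "deltas": "10 0 0 -10 0;10 0 0 -20 0;10 0 0 -26 0;10 0 0 -29 0;10 0 0 -31 0;10 0 0 -33 0;10 0 0 -34 0;10 0 0 -35 0;10 0 0 -35 0"
}}

```text
time_s: 7.7
position: [0.6338, 0.156, 0.1706]
tcp_rot: [[-0.977, 0.211, 0.0], [0.211, 0.977, 0.0], [-0.0, 0.0, -1.0]]
force: [0.2, -0.4, -1.0]
opening: 0.251
grasp_force: 30.0
```

{"op": "drive_tool", "data": {
  "deltas": "10 0 0 -1 0;10 0 0 -2 0;10 0 0 -3 0;10 0 0 -3 0"
}}

```text
time_s: 8.1
position: [0.6337, 0.156, 0.1674]
tcp_rot: [[-0.977, 0.211, -0.0], [0.211, 0.977, -0.0], [0.0, -0.0, -1.0]]
force: [0.4, -0.1, -1.9]
opening: 0.25
grasp_force: 30.0
```

{"op": "drive_tool", "data": {
  "deltas": "10 0 0 -1 0;10 0 0 -2 0;10 0 0 -2 0"
}}

```text
time_s: 8.4
position: [0.6337, 0.156, 0.1654]
tcp_rot: [[-0.977, 0.211, -0.0], [0.211, 0.977, -0.0], [0.0, -0.0, -1.0]]
force: [0.7, -0.3, -1.7]
opening: 0.249
grasp_force: 30.0
```

{"op": "drive_tool", "data": {
  "deltas": "10 0 0 -2 0;10 0 0 -4 0;10 0 0 -6 0;10 0 0 -6 0"
}}

```text
time_s: 8.8
position: [0.6335, 0.1559, 0.159]
tcp_rot: [[-0.977, 0.211, -0.001], [0.211, 0.977, -0.0], [0.001, -0.0, -1.0]]
force: [1.3, 0.6, -2.2]
opening: 0.247
grasp_force: 30.0
```

{"op": "drive_tool", "data": {
  "deltas": "10 0 0 -3 0;10 0 0 -6 0;10 0 0 -9 0;10 0 0 -12 0;10 0 0 -12 0"
}}

```text
time_s: 9.3
position: [0.6334, 0.156, 0.1468]
tcp_rot: [[-0.977, 0.211, -0.001], [0.211, 0.977, -0.0], [0.001, -0.0, -1.0]]
force: [-0.3, 0.5, -2.4]
opening: 0.25
grasp_force: 30.0
```

{"op": "drive_tool", "data": {
  "deltas": "10 0 0 -3 0;10 0 0 -6 0;10 0 0 -9 0;10 0 0 -12 0;10 0 0 -15 0;10 0 0 -16 0;10 0 0 -16 0;10 0 0 -16 0"
}}

```text
time_s: 10.1
position: [0.6339, 0.156, 0.1316]
tcp_rot: [[-0.977, 0.211, 0.0], [0.211, 0.977, 0.0], [-0.0, 0.0, -1.0]]
force: [-0.1, -0.9, -1.0]
opening: 0.251
grasp_force: 30.0
```

Run:
```python
from h import *
snap('scene','s3.png',(280,180,460,315),4.4)
s=bot.read_state();print(s['time_s'],s['position'],s['force'],s['moment'],s['grasp_force'])
```

```text
10.15 [0.63395381 0.15599506 0.13169772] [-0.08870197 -0.55503547 -1.40407598] [ 0.01797683  0.00243729 -0.00122835] 29.998617586679757
```

View pics/s3.png

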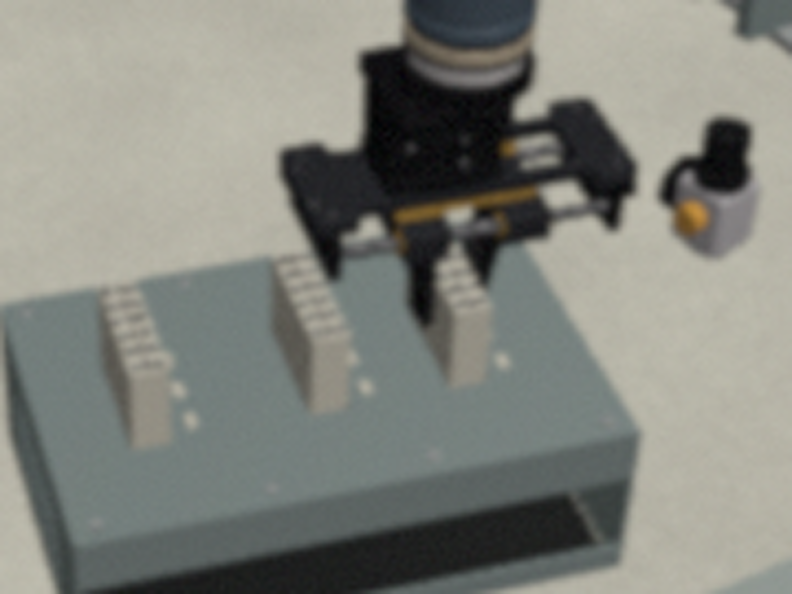

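The module is seated in the cut-out, with its visible height (about 77 px) matching its neighbours and almost no contact force. The TCP is about 1 mm high, within tolerance, so I'll trim that, let it settle and hand in.

{"op": "drive_tool", "data": {
  "deltas": "10 0 0 -1 0;10 0 0 -1 0;10 0 0 -1 0;10 0 0 -1 0;10 0 0 -1 0"
}}

```text
time_s: 10.65
position: [0.6338, 0.156, 0.1306]
tcp_rot: [[-0.977, 0.211, 0.0], [0.211, 0.977, -0.0], [-0.0, -0.0, -1.0]]
force: [0.1, 0.1, -2.3]
opening: 0.249
grasp_force: 30.0
```

```bash
python3 -c "
from rig import bot
s=bot.read_state();print(s['position'],s['force'],s['grasp_force']);print(bot.hand_in())"
```

```text
[0.63380698 0.15598114 0.13057662] [ 0.06669042  0.09502702 -2.29679179] 29.998819171451032
the job is handed in; nothing more can be done
None
```

I handed the job in with the loose module held upright at 30 N in the vacant cut-out (cutout_c), its top level with the fitted modules to about 1 mm by tool height, and a total tool force of only about 2 N, roughly the module's own weight; the hand-in returned no verdict.

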